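# Hold the belt grinder's tensioner back for a fresh belt

### The arm

A 6-joint arm with a two-finger parallel gripper is mounted at the origin on the work surface. World frame = base frame: x ahead of the robot, y to its left, z up, the work surface at z = 0. Lengths are in mm, angles in degrees, forces in N, time in s.
With the tool pointing down it reaches from about 375 to 900 mm from the base axis. Payload 3.1 kg.
Tool frame: the origin (TCP) lies midway between the tips of the shut fingers; the grasp point (between the pads) lies 19 mm behind it; y points along the fingers, z is the direction in which the jaws open and shut, and the axes are right-handed (so a half turn about y gives the same grasp; the last joint's range is limited). The gripper opens to 87 mm and grips with 3 to 60 N. Pads are 19 mm wide; open, the fingers measure 117 mm over their backs; the gripper's body (75 mm by 190 mm) begins 51 mm behind the grasp point.
Start: joints at [-84.425, 30.224, 82.088, -0, 67.689, -10.227], TCP at [170.222, -601.349, 222.548] pointing down, gripper open.
Joint ranges: [-176.69, 176.69], [-43.24, 126.21], [12.49, 139.97], [-82, 262], [0, 151.66], [-163.58, 163.58]. Speed limits (degrees/s): [159.86, 159.86, 180, 180, 180, 180].

### API

Orientations are given as a 3x3 rotation matrix whose columns are the frame's x, y, z axes.
In Python, from bench import read_state, read_camera, camera_params, finish_job gives the robot as it stands.
- The arm moves only by the tool jog_arm, never from a script. Its argument "moves" is a list of rows, each an object of numbers: "x", "y", "z": the shift along the tool's x, y, z in mm; "ax", "ay", "az": the turn, a rotation vector about the tool's x, y, z in rad; "gripper": the closure, from 0 (fully open) to 1 (shut). In form: [{"x": .., "y": .., "z": .., "ax": .., "ay": .., "az": .., "gripper": ..}, ...]. A call has exactly 8 rows; each row shifts and turns the pose as measured when the row begins, along the tool's axes as they then stand; what a row does not reach is not made up. A row lasts 1/10 s, in which the tool goes at most 50 mm and 8.59 degrees, less where a joint would pass 70% of its speed; a pose out of reach is approached as far as the arm can. A call is refused whole if a number of a shift passes 50 or a number of a turn 0.15, either way. A call with a gripper value outside its range is refused whole. The fingers move at their own pace and stop on an object; "grip_force" is the grip in N (left out, the last holds). Time passes only in rows, so rows that do not move let the fingers close, or fill a call up. It gives the time, the measured TCP pose, the force and the opening at its end, in the units of the state.
- read_state(): the state, without advancing time (a new reading comes with each control period).
- read_camera(name): name is "side" or "top"; returns the picture (480x640x3 uint8, red, green, blue); there is no depth.
- camera_params(name): a dict with "mtx" (3x3 intrinsics, pixels), "dist" ([k1, k2, p1, p2, k3] as OpenCV has them; the pictures are not rectified), "cam_to_world" (4x4, takes a point from camera to world coordinates). Camera axes: x right, y down, z forward; pixel columns grow to the right and rows downward; lengths in mm; the calibration is good to about 2 mm. A picture is of the moment at which its call begins. camera_params takes no time and is no camera call.
- finish_job(): hands the job in, once; it reports no verdict.
The state is a dict: "time": time; "joints": joint angles; "qd": joint speeds; "effort": joint torques, N m; "ee_pos": TCP position; "tool_rot": TCP orientation; "ft_force": force on the tool from outside, world axes, zero at the start; "wrist_torque": the same for the moment, N m; "opening": opening from 0.0 (shut) to 1.0 (fully open).
Only numpy, scipy, OpenCV 4.12 (cv2) and the standard library are available. Lean on these libraries where they do the work, as an engineer would, in place of code of your own. Each camera call takes 0.05 s, during which the arm holds its last target.

### The job

The small belt grinder on the sculptor's bench has its belt off: press down the palm plate at the end of its sprung tensioner arm, gently (a steady push of 10 to 15 N does it; never bear on the machine with more than 35 N), past the ratchet's second and last click, and then a little further, until the arm is clearly back off the pawl and near its lower stop. Finish while still holding it pressed down there, so that a colleague can slip the new belt on. Push on the palm plate only, keep off the tensioner's idler wheel, and leave the things standing around the machine where they are.

Things in the scene. Friction and masses are not known exactly. Their poses are not given: they have to be found in the camera images.
- grinder: Bench belt grinder fixed to the bench, 320 mm tall, no belt fitted. Origin at bench level under its upright plate, z up. On its +x side the wheels (22 to 72 mm from the plate, axes along x), on -x the motor (155 mm long, top 143 mm above the bench); +y is where the tensioner arm points. Within 60 mm of the palm plate only the arm and its idler wheel stand higher than the plate.
- palm_plate: Plain steel palm plate across the end of the tensioner arm, the place to push: 70 mm (x, along the wheel axes) x 50 mm (y, along the arm) x 6 mm. Origin at the centre of its upper face, z its normal. Turns with the arm about the pivot, 191 mm away: face 248 mm above the bench and tilted 0.22 rad (outer edge high) at joint 0, level at 0.22, 169 mm high and tilted 0.20 rad the other way at 0.42.
- pivot (a point): Point on the tensioner arm's pivot axis, 190 mm above the bench. The axis lies along the grinder's x; the palm plate's centre is 182 to 191 mm from it, measured level along the grinder's +y.
- tensioner (a joint): Arm angle (rad): 0 = upper stop, grows as the palm plate is pushed down, 0.42 = rigid lower stop. Sprung upwards: about 8.5 N at the plate's middle at 0, 12 N at 0.42, 1 to 3 N more while the pawl climbs a tooth. The ratchet lets it only go down: clicks at 0.165 and 0.315 (the last), where it rests on the pawl if let go. Starts at 0. 0.1 rad = 19 mm at the plate.
- pawl (a joint): Lift of the pawl (m), an upright steel plunger with a black knob above the arm's pivot, sprung down on to the ratchet teeth: 0 = fully down behind a tooth, about 0.004 = riding over a tooth. It works by itself.
- idler: Aluminium idler wheel, 60 mm diameter, 50 mm wide, turning freely on the tensioner arm 115 mm from the pivot; not to be touched. Origin on its axis at the end face nearest the upright plate, the wheel's middle 25 mm along x. Its rim is 20 mm from the palm plate's near edge and its top is level with the plate's face at joint 0 and 28 mm higher at 0.42.
- tub: Bystander: open white plastic mixing tub, 104 mm diameter, 75 mm tall, standing near the palm plate. Origin under its centre.
- squeeze_bottle: Bystander: white squeeze bottle, 48 mm diameter, 150 mm tall, standing. Origin under its centre.
- sanding_block: Bystander: cork sanding block, 70 x 110 x 30 mm, lying. Origin under its centre.

How it is judged (in metres and radians):
On the way:
1. the arm is pushed down past the last click by the palm plate and the pawl has dropped in (value of joint tensioner above 0.32 rad and value of joint pawl below 0.0015 m and contact force between the fingers and palm_plate above 3 N), for 0.2 s.
At the end, for the whole second after the job is handed in: The fingers still bear on the palm plate (more than 4 N) and hold the arm still at more than 0.335 rad, that is at least 0.02 rad (4 mm at the palm plate) further back than where the pawl would hold it after the last click; the pawl is down (below 1.5 mm) (value of joint tensioner above 0.335 rad and value of joint pawl below 0.0015 m and velocity of joint tensioner between -0.1 and 0.1 rad/s and contact force between the fingers and palm_plate above 4 N); the arm keeps its last pose, push and grip.
It fails at once if the robot bears on the machine with more than 35 N (contact force between any of the fingers, the arm and grinder above 35 N).
It fails at once if the idler wheel is touched (contact force between any of the fingers, the arm and idler above 1 N).
It fails at once if a bystander is shifted by more than 20 mm (distance of any of tub, squeeze_bottle, sanding_block from where it was at the start of the episode above 0.02 m).
It also fails if it takes over 38 s, if anything falls off the work surface, if the arm or the gripper's body presses on something with over 40 N, if the wrist force passes 120 N, or if a joint passes its speed limit or range.

## Working session

There is one attempt and no reset: what is moved stays moved. The work goes in short steps, Python scripts to look and compute and a tool call to move; the robot and the scene stay as the last step left them, time stands still between calls to the robot, and variables do not carry over. Pictures are saved under pics/ and viewed, and the job is handed in when it is done.

Besides the shell and the picture viewer there is one more tool, called after "Emit:" by a JSON object that holds its "api" and its "payload", one argument or row to a line. jog_arm: Moves the arm, as the interface text tells. Its arguments: {"type":"object","properties":{"moves":{"type":"array","items":{"type":"object","properties":{"x":{"type":"number"},"y":{"type":"number"},"z":{"type":"number"},"ax":{"type":"number"},"ay":{"type":"number"},"az":{"type":"number"},"gripper":{"type":"number"}}}},"grip_force":{"type":"number"}},"required":["moves"]}

```bash
mkdir -p pics; ls
python3 - <<'E'
from bench import *
import cv2,json
s=read_state(); print(s)
for n in("side","top"):
    im=read_camera(n); cv2.imwrite(f"pics/{n}0.png",im[:,:,::-1])
    p=camera_params(n); print(n,p)
E
```

```text
pics
{'time': 0.0, 'joints': array([-8.44248595e+01,  3.02794795e+01,  8.21564412e+01,  7.72893851e-05,
        6.76878314e+01, -1.02273882e+01]), 'qd': array([ 0.08772596,  0.03206551,  0.05194048,  0.04614908, -0.0362489 ,
       -0.06022366]), 'effort': array([-2.45058854e-04, -4.40041816e+01, -1.76590562e+01,  6.31620898e-02,
        5.82358148e-02, -1.62727706e-04]), 'ee_pos': array([ 170.15768773, -600.63562771,  221.5658127 ]), 'tool_rot': array([[-9.62206156e-01, -2.08592673e-04,  2.72321997e-01],
       [-2.72321805e-01,  2.14978476e-03, -9.62203831e-01],
       [-3.84725010e-04, -9.99997667e-01, -2.12534046e-03]]), 'ft_force': array([ 0.03432266, -0.23390889,  0.11257878]), 'wrist_torque': array([-0.01867836, -0.02836057,  0.03330223]), 'opening': 1.00288661578658}
side {'mtx': array([[505.14883517,   0.        , 317.84721587],
       [  0.        , 505.14883517, 238.91945279],
       [  0.        ,   0.        ,   1.        ]]), 'dist': array([-0.14482148,  0.        ,  0.        ,  0.        ,  0.        ]), 'cam_to_world': array([[-9.93452337e-01, -8.28216477e-02,  7.869
[... 200 characters left out ...]
e+02],
       [ 0.00000000e+00,  0.00000000e+00,  0.00000000e+00,
         1.00000000e+00]])}
top {'mtx': array([[510.45479728,   0.        , 315.31601989],
       [  0.        , 510.45479728, 240.47809505],
       [  0.        ,   0.        ,   1.        ]]), 'dist': array([-0.12197211,  0.        ,  0.        ,  0.        ,  0.        ]), 'cam_to_world': array([[ 1.68815809e-02, -9.93961153e-01,  1.08426193e-01,
         4.86931716e+02],
       [-9.99334091e-01, -1.32648840e-02,  3.39914168e-02,
        -2.25973453e+00],
       [-3.23478870e-02, -1.08927820e-01, -9.93523198e-01,
         9.96433039e+02],
       [ 0.00000000e+00,  0.00000000e+00,  0.00000000e+00,
         1.00000000e+00]])}
```

View pics/side0.png

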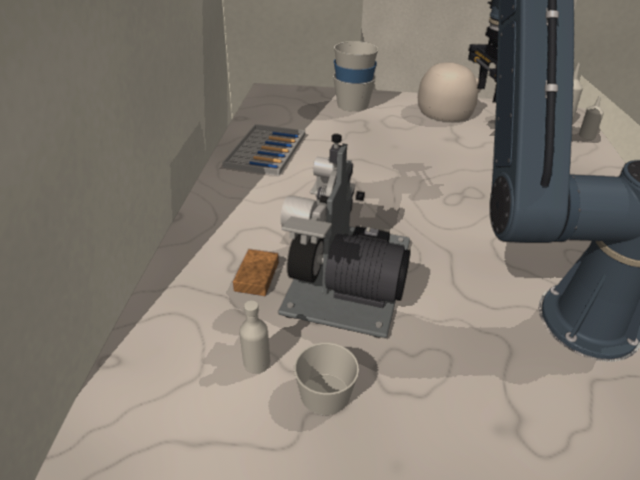

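View pics/top0.png

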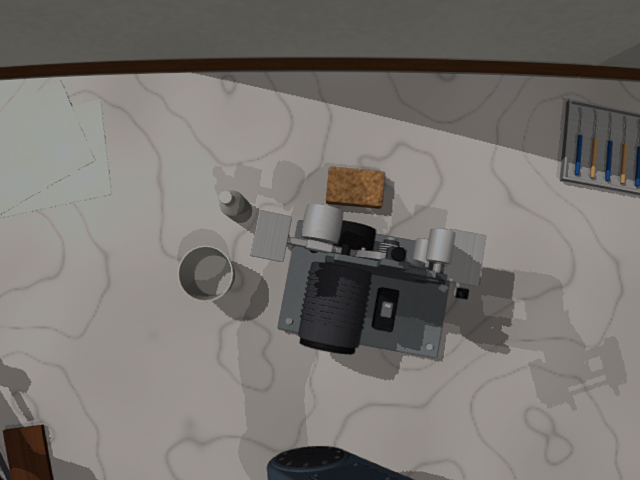

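The side view shows the plate at about (307,227) and the idler at (300,212). In the top view the plate is at (271,237), the idler at (322,223), the pawl knob at (398,254), the tub at (207,272) and the bottle at (232,203). I'll zoom in.

Run:
```python
import cv2
t=cv2.imread("pics/top0.png");s=cv2.imread("pics/side0.png")
cv2.imwrite("pics/topc.png",cv2.resize(t[180:300,220:340+40],None,fx=5,fy=5,interpolation=cv2.INTER_CUBIC))
cv2.imwrite("pics/sidec.png",cv2.resize(s[130:250,250:410],None,fx=5,fy=5,interpolation=cv2.INTER_CUBIC))
```

```text
(no output)
```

View pics/topc.png

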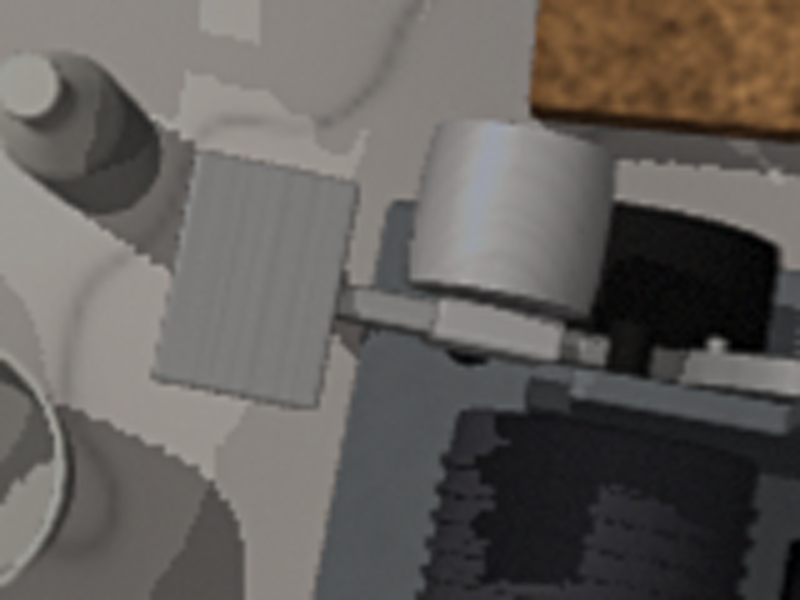

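View pics/sidec.png

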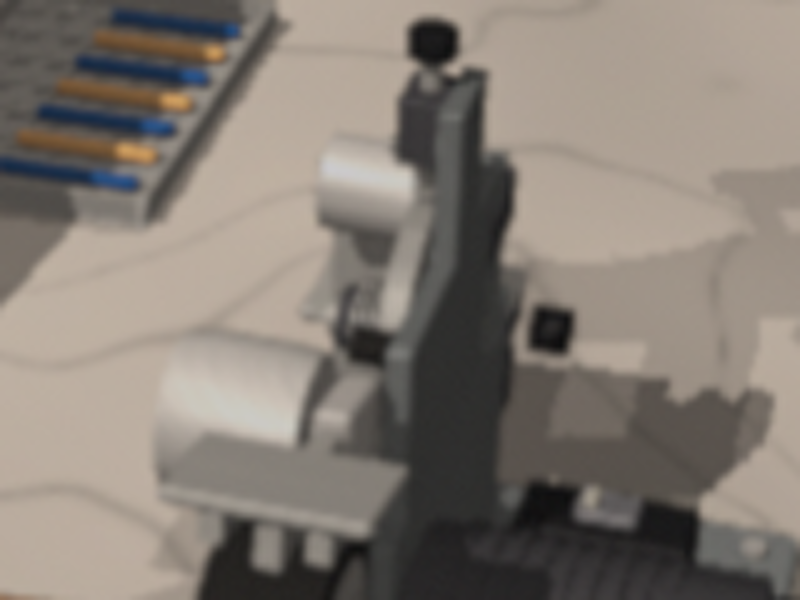

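```bash
cat > h.py <<'E'
import numpy as np,cv2
from bench import *
from scipy.optimize import least_squares
def proj(n,P):
    p=camera_params(n);M=np.linalg.inv(p["cam_to_world"])
    r,_=cv2.Rodrigues(M[:3,:3]);return cv2.projectPoints(np.float64(P).reshape(-1,1,3),r,M[:3,3],p["mtx"],p["dist"])[0].reshape(-1,2)
def ray(n,uv,z):
    p=camera_params(n);T=p["cam_to_world"]
    q=cv2.undistortPoints(np.float64(uv).reshape(-1,1,2),p["mtx"],p["dist"]).reshape(-1,2)
    d=np.c_[q,np.ones(len(q))]@T[:3,:3].T;o=T[:3,3];return o+d*((z-o[2])/d[:,2])[:,None]
def plate(x,y,z,yaw,tilt=.22,pts=None):
    c,s=np.cos(yaw),np.sin(yaw);R=np.array([[c,-s,0],[s,c,0],[0,0,1]])
    ct,st=np.cos(tilt),np.sin(tilt);R=R@np.array([[1,0,0],[0,ct,-st],[0,st,ct]])
    if pts is None: pts=np.array([[35,25,0],[35,-25,0],[-35,-25,0],[-35,25,0]])
    return np.array([x,y,z])+pts@R.T
E
python3 - <<'E'
from h import *
t=np.array([(198,150),(357,182),(318,408),(153,378)])/5-.4+[220,180]
s=np.array([(205,433),(410,465),(370,530),(160,488)])/5-.4+[250,130]
print(ray("top",t,248).round(1));
# side corner order from the geometry: far-inner ...
print(ray("side",s,248).round(1))
for use in("top","both"):
    def f(v):
        P=plate(*v)
        r=(proj("top",P)-t).ravel()
        if use=="both":
            # side order: (+x,-y),( -x,-y),(-x,+y),(+x,+y)
            r=np.r_[r,(proj("side",P[[1,2,3,0]])-s).ravel()]
        return r
    o=least_squares(f,[560,60,248,0]);print(use,o.x.round(3),o.fun.round(1))
# bystanders
print("tub rim",ray("top",[(207,272)],75),"bottle top",ray("top",[(228,198)],150))
v=least_squares(f,[560,60,248,0]).x
yaw=v[3];piv=v[:3]-191*np.array([-np.sin(yaw),np.cos(yaw),0]);piv[2]=190
print("knob proj",proj("top",[piv+[0,0,130]]))
E
```

```text
[[613.9 108.  248. ]
 [604.7  60.1 248. ]
 [537.3  70.2 248. ]
 [545.4 119.4 248. ]]
[[602.5  71.4 248. ]
 [534.6  79.9 248. ]
 [543.8 115.6 248. ]
 [612.  102.9 248. ]]
top [ 5.76906e+02  9.09230e+01  2.34336e+02 -1.56000e-01] [-0.3  0.   0.2  0.  -0.2  0.   0.2 -0. ]
both [ 5.74607e+02  8.94140e+01  2.45888e+02 -1.56000e-01] [-0.4  0.2  0.6  0.4  0.1  1.  -0.1  0.9 -0.6 -0.5 -0.7  0.4 -0.2 -0.4
 -1.2  0.2]
tub rim [[526.88235357 226.39297972  75.        ]] bottle top [[650.02456086 176.56833791 150.        ]]
knob proj [[405.54568322 253.57026747]]
```

Plate centre is about (575, 89.5, 247), with yaw -0.156 rad. My plan is to rise, shut the gripper, and turn so the jaw axis lies along the grinder's x. Then I'll cross above everything.

Emit:
{"api": "jog_arm", "payload": {
  "moves": [
    {"y": -40,"gripper": 1},
    {"y": -40,"gripper": 1},
    {"y": -40,"gripper": 1},
    {"y": -40,"gripper": 1},
    {"y": -20,"ay": -0.14,"gripper": 1},
    {"ay": -0.14,"gripper": 1},
    {"ay": -0.14,"gripper": 1},
    {"ay": -0.14,"gripper": 1}
  ],
  "grip_force": 20
}}

```text
validation failed for argument at $.mo...
```

```bash
cat > go.py <<'E'
from h import *
import sys
from scipy.spatial.transform import Rotation as Ro
s=read_state();R=s["tool_rot"];p=s["ee_pos"]
yaw=-.156;gx=np.array([np.cos(yaw),np.sin(yaw),0]);gy=np.array([-np.sin(yaw),np.cos(yaw),0])
T=np.c_[np.cross([0,0,-1],gx),[0,0,-1],gx]
tgt=np.array(eval(sys.argv[1]),float)
print("t",s["time"],"p",p.round(1),"F",s["ft_force"].round(2),"op",round(s["opening"],2),"j",s["joints"].round(0))
print("rel tool",(R.T@(tgt-p)).round(1),"turn",Ro.from_matrix(R.T@T).as_rotvec().round(3))
E
python3 go.py "[575,89,400]"
```

```text
t 0.1 p [ 170.2 -600.7  221.7] F [-0.68 -0.64  0.18] op 1.0 j [-84.  30.  82.   0.  68. -10.]
rel tool [-577.4 -177.1 -553.7] turn [ 2.000e-03 -1.139e+00 -1.000e-03]
```

Emit:
{"api": "jog_arm", "payload": {
  "moves": [
    {"x": 0,"y": -40,"z": 0,"ax": 0,"ay": 0,"az": 0,"gripper": 1},
    {"x": 0,"y": -40,"z": 0,"ax": 0,"ay": 0,"az": 0,"gripper": 1},
    {"x": 0,"y": -40,"z": 0,"ax": 0,"ay": 0,"az": 0,"gripper": 1},
    {"x": 0,"y": -40,"z": 0,"ax": 0,"ay": 0,"az": 0,"gripper": 1},
    {"x": 0,"y": -20,"z": 0,"ax": 0,"ay": -0.14,"az": 0,"gripper": 1},
    {"x": 0,"y": 0,"z": 0,"ax": 0,"ay": -0.14,"az": 0,"gripper": 1},
    {"x": 0,"y": 0,"z": 0,"ax": 0,"ay": -0.14,"az": 0,"gripper": 1},
    {"x": 0,"y": 0,"z": 0,"ax": 0,"ay": -0.14,"az": 0,"gripper": 1}
  ],
  "grip_force": 20
}}

```text
time: 0.9
ee_pos: [170.0, -599.1, 404.0]
tool_rot: [[-0.655, -0.001, 0.756], [-0.756, 0.013, -0.655], [-0.009, -1.0, -0.01]]
ft_force: [0.6, -0.6, -0.0]
opening: 0.357
```

```bash
python3 go.py "[575,89,400]"
```

```text
t 0.9 p [ 170.  -599.1  404. ] F [ 0.59 -0.62 -0.02] op 0.36 j [-84.  22.  67.   0.  92. -44.]
rel tool [-785.2   12.7 -144.3] turn [ 0.007 -0.558 -0.012]
```

Emit:
{"api": "jog_arm", "payload": {
  "moves": [
    {"x": -44,"y": 0,"z": -8,"ax": 0,"ay": 0,"az": 0,"gripper": 1},
    {"x": -44,"y": 0,"z": -8,"ax": 0,"ay": 0,"az": 0,"gripper": 1},
    {"x": -44,"y": 0,"z": -8,"ax": 0,"ay": 0,"az": 0,"gripper": 1},
    {"x": -44,"y": 0,"z": -8,"ax": 0,"ay": 0,"az": 0,"gripper": 1},
    {"x": -44,"y": 0,"z": -8,"ax": 0,"ay": 0,"az": 0,"gripper": 1},
    {"x": -44,"y": 0,"z": -8,"ax": 0,"ay": 0,"az": 0,"gripper": 1},
    {"x": -44,"y": 0,"z": -8,"ax": 0,"ay": 0,"az": 0,"gripper": 1},
    {"x": -44,"y": 0,"z": -8,"ax": 0,"ay": 0,"az": 0,"gripper": 1}
  ]
}}

```text
time: 1.7
ee_pos: [353.7, -283.6, 402.3]
tool_rot: [[-0.661, -0.004, 0.75], [-0.75, 0.021, -0.661], [-0.013, -1.0, -0.017]]
ft_force: [0.3, -0.2, 0.4]
opening: 0.007
```

```bash
python3 go.py "[575,89,400]"
```

```text
t 1.7 p [ 353.7 -283.6  402.3] F [ 0.34 -0.16  0.43] op 0.01 j [-53.   6.  89.   1.  86. -12.]
rel tool [-425.8    9.2  -80.3] turn [ 0.013 -0.567 -0.018]
```

Emit:
{"api": "jog_arm", "payload": {
  "moves": [
    {"x": -44,"y": 1,"z": -8,"ax": 0,"ay": 0,"az": 0,"gripper": 1},
    {"x": -44,"y": 1,"z": -8,"ax": 0,"ay": 0,"az": 0,"gripper": 1},
    {"x": -44,"y": 1,"z": -8,"ax": 0,"ay": 0,"az": 0,"gripper": 1},
    {"x": -44,"y": 1,"z": -8,"ax": 0,"ay": 0,"az": 0,"gripper": 1},
    {"x": -44,"y": 1,"z": -8,"ax": 0,"ay": 0,"az": 0,"gripper": 1},
    {"x": -44,"y": 1,"z": -8,"ax": 0,"ay": 0,"az": 0,"gripper": 1},
    {"x": -44,"y": 1,"z": -8,"ax": 0,"ay": 0,"az": 0,"gripper": 1},
    {"x": -44,"y": 1,"z": -8,"ax": 0,"ay": 0,"az": 0,"gripper": 1}
  ]
}}

```text
time: 2.5
ee_pos: [541.6, 38.2, 397.9]
tool_rot: [[-0.662, -0.007, 0.749], [-0.749, 0.022, -0.662], [-0.011, -1.0, -0.02]]
ft_force: [1.0, -0.6, 0.9]
opening: 0.007
```

Emit:
{"api": "jog_arm", "payload": {
  "moves": [
    {"x": 0,"y": 0,"z": 0,"ax": 0,"ay": -0.14,"az": 0,"gripper": 1},
    {"x": 0,"y": 0,"z": 0,"ax": 0,"ay": -0.14,"az": 0,"gripper": 1},
    {"x": 0,"y": 0,"z": 0,"ax": 0,"ay": -0.14,"az": 0,"gripper": 1},
    {"x": 0,"y": 0,"z": 0,"ax": 0,"ay": -0.14,"az": 0,"gripper": 1},
    {"x": 0,"y": 0,"z": 0,"ax": 0,"ay": 0,"az": 0,"gripper": 1},
    {"x": 0,"y": 0,"z": 0,"ax": 0,"ay": 0,"az": 0,"gripper": 1},
    {"x": 0,"y": 0,"z": 0,"ax": 0,"ay": 0,"az": 0,"gripper": 1},
    {"x": 0,"y": 0,"z": 0,"ax": 0,"ay": 0,"az": 0,"gripper": 1}
  ]
}}

```text
time: 3.3
ee_pos: [541.9, 46.3, 393.2]
tool_rot: [[-0.137, -0.015, 0.99], [-0.99, 0.025, -0.137], [-0.022, -1.0, -0.019]]
ft_force: [1.0, -0.5, -0.9]
opening: 0.006
```

```bash
python3 go.py "[575,89,300]"
python3 - <<'E'
from h import *
for n in("side","top"): cv2.imwrite(f"pics/{n}1.png",read_camera(n)[:,:,::-1])
E
```

```text
t 3.3 p [541.9  46.3 393.2] F [ 1.05 -0.47 -0.92] op 0.01 j [-8. 15. 79.  1. 87.  0.]
rel tool [-44.8  93.7  28.6] turn [ 0.019  0.019 -0.022]
```

View pics/side1.png

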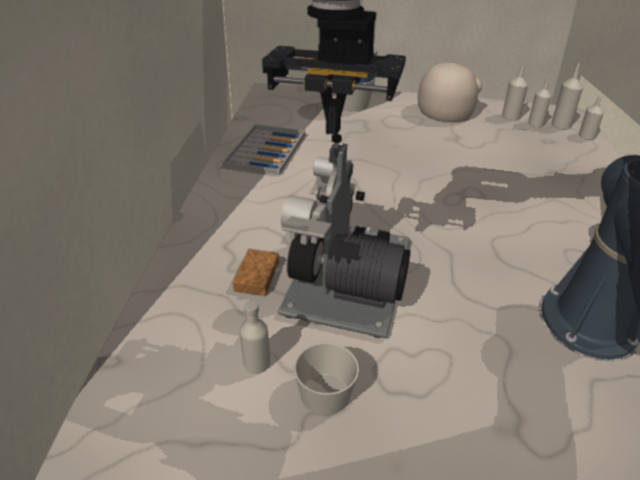

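```bash
python3 - <<'E'
from h import *
p=read_state()["ee_pos"]
print(proj("side",[p]),proj("top",[p]))
for n,a,b in(("side",(20,180),(230,430)),("top",(150,310),(250,450))):
    im=cv2.imread(f"pics/{n}1.png")[a[0]:a[1],b[0]:b[1]]
    cv2.imwrite(f"pics/{n}1c.png",cv2.resize(im,None,fx=3.5,fy=3.5,interpolation=cv2.INTER_CUBIC))
E
python3 go.py "[576,95,300]"
```

```text
[[331.89374732 130.585389  ]] [[291.78052926 249.19426909]]
t 3.4 p [542.   46.2 393.2] F [ 0.19  0.2  -0.  ] op 0.01 j [-8. 15. 79.  1. 87.  0.]
rel tool [-50.9  93.9  28.8] turn [ 0.019  0.019 -0.022]
```

View pics/side1c.png

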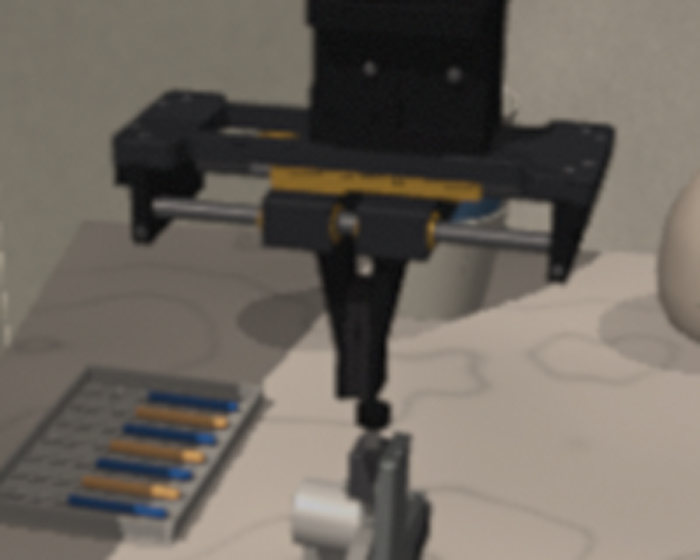

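View pics/top1c.png

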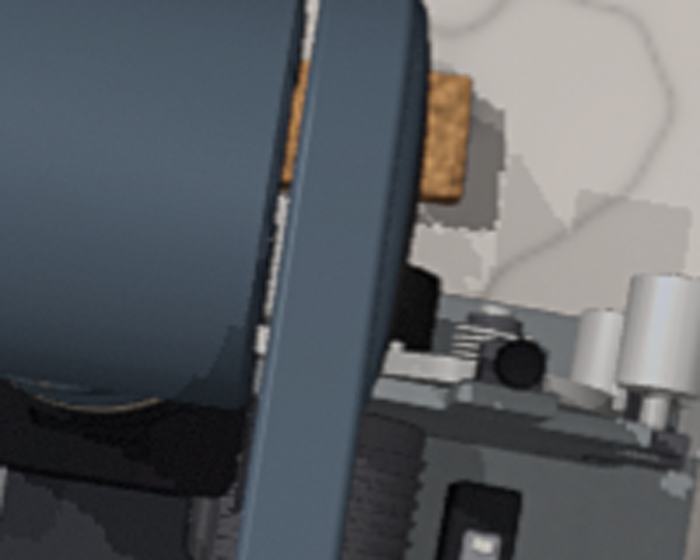

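In side1c the fingertips are at (334,133), which matches the projected TCP (332,131). The 190 mm body runs along the grinder's x, as intended. Next I'll go over the plate and part-way down.

Emit:
{"api": "jog_arm", "payload": {
  "moves": [
    {"x": -25,"y": 0,"z": 14,"ax": 0.019,"ay": 0.019,"az": -0.022,"gripper": 1},
    {"x": -25,"y": 0,"z": 14,"ax": 0,"ay": 0,"az": 0,"gripper": 1},
    {"x": 0,"y": 20,"z": 0,"ax": 0,"ay": 0,"az": 0,"gripper": 1},
    {"x": 0,"y": 20,"z": 0,"ax": 0,"ay": 0,"az": 0,"gripper": 1},
    {"x": 0,"y": 20,"z": 0,"ax": 0,"ay": 0,"az": 0,"gripper": 1},
    {"x": 0,"y": 10,"z": 0,"ax": 0,"ay": 0,"az": 0,"gripper": 1},
    {"x": 0,"y": 0,"z": 0,"ax": 0,"ay": 0,"az": 0,"gripper": 1},
    {"x": 0,"y": 0,"z": 0,"ax": 0,"ay": 0,"az": 0,"gripper": 1}
  ]
}}

```text
time: 4.2
ee_pos: [580.4, 92.4, 323.5]
tool_rot: [[-0.162, 0.007, 0.987], [-0.987, -0.001, -0.162], [0.0, -1.0, 0.007]]
ft_force: [0.6, 0.1, -0.1]
opening: 0.003
```

```bash
python3 go.py "[576,95,270]"
python3 - <<'E'
from h import *
im=read_camera("side")[:,:,::-1]; cv2.imwrite("pics/side2c.png",cv2.resize(im[90:250,230:430],None,fx=3.5,fy=3.5,interpolation=cv2.INTER_CUBIC))
E
```

```text
t 4.2 p [580.4  92.4 323.5] F [ 0.57  0.07 -0.07] op 0.0 j [-2. 21. 80. -0. 78.  8.]
rel tool [-1.9 53.4 -5.1] turn [-0.007 -0.007  0.   ]
```

View pics/side2c.png

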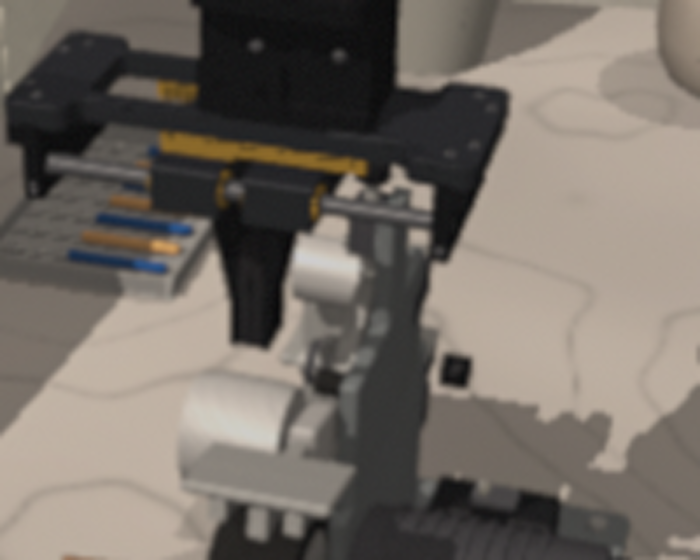

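The fingertips hang above and in line with the plate. Next I'll go down to about 15 mm above it.

Emit:
{"api": "jog_arm", "payload": {
  "moves": [
    {"x": -1,"y": 15,"z": -3,"ax": -0.007,"ay": -0.007,"az": 0,"gripper": 1},
    {"x": -1,"y": 15,"z": -2,"ax": 0,"ay": 0,"az": 0,"gripper": 1},
    {"x": 0,"y": 14,"z": 0,"ax": 0,"ay": 0,"az": 0,"gripper": 1},
    {"x": 0,"y": 10,"z": 0,"ax": 0,"ay": 0,"az": 0,"gripper": 1},
    {"x": 0,"y": 5,"z": 0,"ax": 0,"ay": 0,"az": 0,"gripper": 1},
    {"x": 0,"y": 0,"z": 0,"ax": 0,"ay": 0,"az": 0,"gripper": 1},
    {"x": 0,"y": 0,"z": 0,"ax": 0,"ay": 0,"az": 0,"gripper": 1},
    {"x": 0,"y": 0,"z": 0,"ax": 0,"ay": 0,"az": 0,"gripper": 1}
  ]
}}

```text
time: 5.05
ee_pos: [577.9, 95.0, 264.5]
tool_rot: [[-0.155, 0.008, 0.988], [-0.988, 0.0, -0.155], [-0.001, -1.0, 0.008]]
ft_force: [-0.1, -0.8, -0.8]
opening: 0.004
```

```bash
python3 go.py "[576,95,248]"
python3 - <<'E'
from h import *
im=read_camera("side")[:,:,::-1]; cv2.imwrite("pics/side3c.png",cv2.resize(im[120:270,240:400],None,fx=4,fy=4,interpolation=cv2.INTER_CUBIC))
E
```

```text
t 5.05 p [577.9  95.  264.5] F [-0.09 -0.75 -0.77] op 0.0 j [-2. 24. 85.  0. 70.  7.]
rel tool [ 0.3 16.5 -2. ] turn [-0.008  0.001 -0.001]
```

View pics/side3c.png

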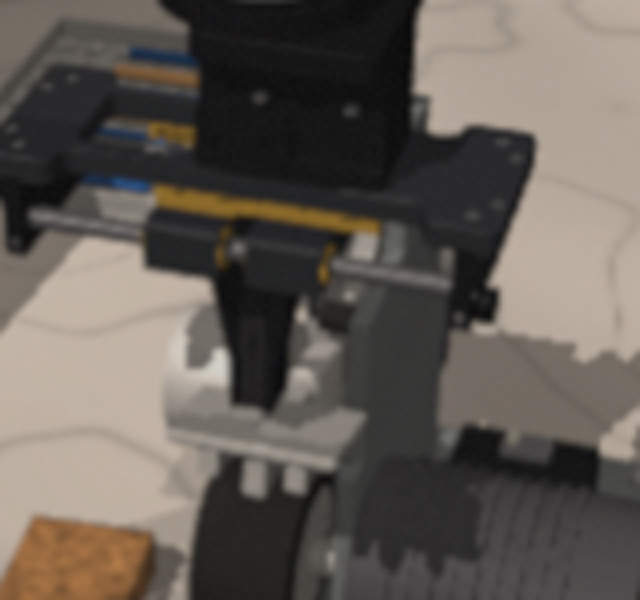

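The tip sits over the middle of the plate with a clear gap to the idler. I'll come down slowly to make contact.

Emit:
{"api": "jog_arm", "payload": {
  "moves": [
    {"x": 0,"y": 3,"z": -1,"ax": -0.008,"ay": 0,"az": 0,"gripper": 1},
    {"x": 0,"y": 3,"z": -1,"ax": 0,"ay": 0,"az": 0,"gripper": 1},
    {"x": 0,"y": 2,"z": 0,"ax": 0,"ay": 0,"az": 0,"gripper": 1},
    {"x": 0,"y": 2,"z": 0,"ax": 0,"ay": 0,"az": 0,"gripper": 1},
    {"x": 0,"y": 2,"z": 0,"ax": 0,"ay": 0,"az": 0,"gripper": 1},
    {"x": 0,"y": 2,"z": 0,"ax": 0,"ay": 0,"az": 0,"gripper": 1},
    {"x": 0,"y": 2,"z": 0,"ax": 0,"ay": 0,"az": 0,"gripper": 1},
    {"x": 0,"y": 2,"z": 0,"ax": 0,"ay": 0,"az": 0,"gripper": 1}
  ]
}}

```text
time: 5.9
ee_pos: [577.1, 96.2, 249.2]
tool_rot: [[-0.155, 0.004, 0.988], [-0.988, 0.003, -0.155], [-0.004, -1.0, 0.004]]
ft_force: [-1.9, 0.8, 6.9]
opening: 0.008
```

Emit:
{"api": "jog_arm", "payload": {
  "moves": [
    {"x": 0,"y": 3,"z": 0,"ax": 0,"ay": 0,"az": 0,"gripper": 1},
    {"x": 0,"y": 3,"z": 0,"ax": 0,"ay": 0,"az": 0,"gripper": 1},
    {"x": 0,"y": 3,"z": 0,"ax": 0,"ay": 0,"az": 0,"gripper": 1},
    {"x": 0,"y": 3,"z": 0,"ax": 0,"ay": 0,"az": 0,"gripper": 1},
    {"x": 0,"y": 3,"z": 0,"ax": 0,"ay": 0,"az": 0,"gripper": 1},
    {"x": 0,"y": 3,"z": 0,"ax": 0,"ay": 0,"az": 0,"gripper": 1},
    {"x": 0,"y": 3,"z": 0,"ax": 0,"ay": 0,"az": 0,"gripper": 1},
    {"x": 0,"y": 3,"z": 0,"ax": 0,"ay": 0,"az": 0,"gripper": 1}
  ]
}}

```text
time: 6.7
ee_pos: [577.6, 99.3, 237.1]
tool_rot: [[-0.153, 0.012, 0.988], [-0.988, 0.008, -0.153], [-0.01, -1.0, 0.011]]
ft_force: [-2.6, 0.8, 7.7]
opening: 0.003
```

Emit:
{"api": "jog_arm", "payload": {
  "moves": [
    {"x": 0,"y": 4,"z": 0,"ax": -0.01,"ay": 0,"az": 0.008,"gripper": 1},
    {"x": 0,"y": 4,"z": 0,"ax": 0,"ay": 0,"az": 0,"gripper": 1},
    {"x": 0,"y": 4,"z": 0,"ax": 0,"ay": 0,"az": 0,"gripper": 1},
    {"x": 0,"y": 4,"z": 0,"ax": 0,"ay": 0,"az": 0,"gripper": 1},
    {"x": 0,"y": 4,"z": 0,"ax": 0,"ay": 0,"az": 0,"gripper": 1},
    {"x": 0,"y": 4,"z": 0,"ax": 0,"ay": 0,"az": 0,"gripper": 1},
    {"x": 0,"y": 4,"z": 0,"ax": 0,"ay": 0,"az": 0,"gripper": 1},
    {"x": 0,"y": 4,"z": 0,"ax": 0,"ay": 0,"az": 0,"gripper": 1}
  ]
}}

```text
time: 7.5
ee_pos: [578.1, 102.9, 217.4]
tool_rot: [[-0.152, 0.012, 0.988], [-0.988, 0.023, -0.152], [-0.024, -1.0, 0.008]]
ft_force: [-2.7, 0.2, 8.0]
opening: 0.01
```

```bash
cat > where.py <<'E'
from h import *
s=read_state();p=s["ee_pos"];yaw=-.156
gx=np.array([np.cos(yaw),np.sin(yaw),0]);gy=np.array([-np.sin(yaw),np.cos(yaw),0])
piv=np.array([575,89.3,0])-182*gy
d=p-piv;th=.3077-np.arcsin((p[2]-190)/191)
print("t",s["time"],"z",p[2].round(1),"theta~",th.round(3),"along from plate centre",round(d@gy-191*np.cos(.3077-th),1),"across",round(d@gx,1),"F",s["ft_force"].round(1))
R=s["tool_rot"];print("tool down axis in gx,gy:",round(R[:,1]@gx,3),round(R[:,1]@gy,3))
E
python3 where.py
```

```text
t 7.5 z 217.4 theta~ 0.164 along from plate centre 6.9 across 1.0 F [-2.7  0.2  8. ]
tool down axis in gx,gy: 0.008 0.024
```

Emit:
{"api": "jog_arm", "payload": {
  "moves": [
    {"x": 0,"y": 4,"z": 0,"ax": -0.008,"ay": 0,"az": -0.01,"gripper": 1},
    {"x": 0,"y": 4,"z": 0,"ax": 0,"ay": 0,"az": -0.01,"gripper": 1},
    {"x": 0,"y": 4,"z": 0,"ax": 0,"ay": 0,"az": -0.005,"gripper": 1},
    {"x": 0,"y": 4,"z": 0,"ax": 0,"ay": 0,"az": 0,"gripper": 1},
    {"x": 0,"y": 4,"z": 0,"ax": 0,"ay": 0,"az": 0,"gripper": 1},
    {"x": 0,"y": 4,"z": 0,"ax": 0,"ay": 0,"az": 0,"gripper": 1},
    {"x": 0,"y": 4,"z": 0,"ax": 0,"ay": 0,"az": 0,"gripper": 1},
    {"x": 0,"y": 4,"z": 0,"ax": 0,"ay": 0,"az": 0,"gripper": 1}
  ]
}}

```text
time: 8.3
ee_pos: [578.4, 104.4, 201.9]
tool_rot: [[-0.151, 0.008, 0.989], [-0.989, -0.001, -0.151], [0.0, -1.0, 0.008]]
ft_force: [-4.2, -0.0, 14.0]
opening: 0.003
```

```bash
python3 where.py
```

```text
t 8.3 z 201.9 theta~ 0.246 along from plate centre 6.8 across 1.0 F [-4.2 -0.  14. ]
tool down axis in gx,gy: 0.008 -0.0
```

Emit:
{"api": "jog_arm", "payload": {
  "moves": [
    {"x": 0,"y": 4,"z": 0,"ax": 0,"ay": 0,"az": 0,"gripper": 1},
    {"x": 0,"y": 4,"z": 0,"ax": 0,"ay": 0,"az": 0,"gripper": 1},
    {"x": 0,"y": 4,"z": 0,"ax": 0,"ay": 0,"az": 0,"gripper": 1},
    {"x": 0,"y": 4,"z": 0,"ax": 0,"ay": 0,"az": 0,"gripper": 1},
    {"x": 0,"y": 4,"z": 0,"ax": 0,"ay": 0,"az": 0,"gripper": 1},
    {"x": 0,"y": 4,"z": 0,"ax": 0,"ay": 0,"az": 0,"gripper": 1},
    {"x": 0,"y": 4,"z": 0,"ax": 0,"ay": 0,"az": 0,"gripper": 1},
    {"x": 0,"y": 3,"z": 0,"ax": 0,"ay": 0,"az": 0,"gripper": 1}
  ]
}}

```text
time: 9.1
ee_pos: [578.5, 104.8, 186.6]
tool_rot: [[-0.149, 0.015, 0.989], [-0.989, -0.003, -0.149], [0.001, -1.0, 0.015]]
ft_force: [-3.8, 0.7, 10.9]
opening: 0.009
```

```bash
python3 where.py
python3 - <<'E'
from h import *
im=read_camera("side")[:,:,::-1]; cv2.imwrite("pics/side4c.png",cv2.resize(im[130:280,240:400],None,fx=4,fy=4,interpolation=cv2.INTER_CUBIC))
E
```

```text
t 9.1 z 186.6 theta~ 0.326 along from plate centre 6.9 across 1.0 F [-3.8  0.7 10.9]
tool down axis in gx,gy: 0.015 -0.001
```

View pics/side4c.png

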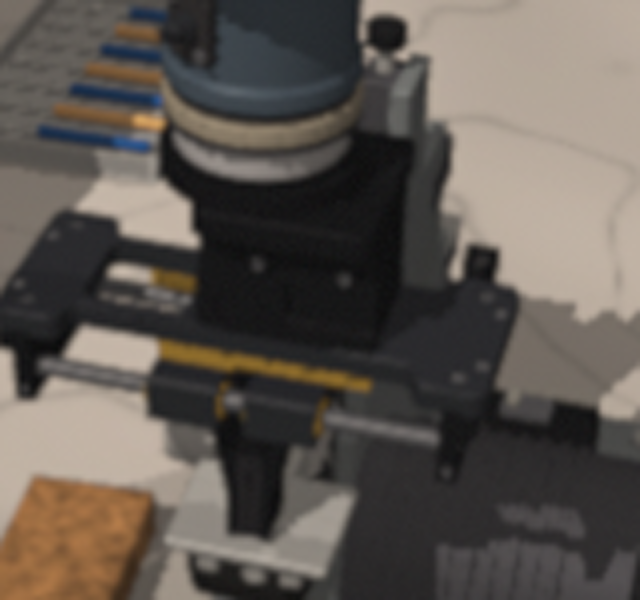

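Emit:
{"api": "jog_arm", "payload": {
  "moves": [
    {"x": 0,"y": 4,"z": 0,"ax": -0.01,"ay": 0,"az": 0,"gripper": 1},
    {"x": 0,"y": 4,"z": 0,"ax": 0,"ay": 0,"az": 0,"gripper": 1},
    {"x": 0,"y": 4,"z": 0,"ax": 0,"ay": 0,"az": 0,"gripper": 1},
    {"x": 0,"y": 4,"z": 0,"ax": 0,"ay": 0,"az": 0,"gripper": 1},
    {"x": 0,"y": 3,"z": 0,"ax": 0,"ay": 0,"az": 0,"gripper": 1},
    {"x": 0,"y": 2,"z": 0,"ax": 0,"ay": 0,"az": 0,"gripper": 1},
    {"x": 0,"y": 2,"z": 0,"ax": 0,"ay": 0,"az": 0,"gripper": 1},
    {"x": 0,"y": 2,"z": 0,"ax": 0,"ay": 0,"az": 0,"gripper": 1}
  ]
}}

```text
time: 9.95
ee_pos: [578.4, 104.4, 177.1]
tool_rot: [[-0.147, 0.011, 0.989], [-0.989, -0.005, -0.147], [0.003, -1.0, 0.011]]
ft_force: [-3.4, 0.6, 11.0]
opening: 0.002
```

```bash
python3 where.py
```

```text
t 9.95 z 177.1 theta~ 0.375 along from plate centre 6.9 across 1.0 F [-3.4  0.6 11. ]
tool down axis in gx,gy: 0.011 -0.003
```

It's estimated at 0.375 rad with 11 N. I'll check that the pose holds by itself over time, using camera calls where the last target stays put.

```bash
python3 where.py
python3 - <<'E'
from h import *
for i in range(14):
    a=read_camera("side"); s=read_state(); 
    if i%3==1: print(round(s["time"],2),s["ee_pos"].round(1),s["ft_force"].round(1))
b=read_camera("top")
for n,a in(("side5",a[130:280,240:400]),("top5",b[150:310,180:380])): cv2.imwrite(f"pics/{n}.png",cv2.resize(a[:,:,::-1],None,fx=4,fy=4 if n<"t" else 3.7,interpolation=cv2.INTER_CUBIC))
s=read_camera("side");cv2.imwrite("pics/side5f.png",s[:,:,::-1])
E
```

```text
t 9.95 z 177.1 theta~ 0.375 along from plate centre 6.9 across 1.0 F [-3.4  0.6 11. ]
tool down axis in gx,gy: 0.011 -0.003
10.05 [578.4 104.4 177.2] [-4.1  0.3 10.7]
10.2 [578.4 104.4 177.1] [-4.2  0.1 12.1]
10.35 [578.4 104.4 177.2] [-3.9 -0.  10.9]
10.5 [578.4 104.4 177.1] [-4.1  1.1 10.8]
10.65 [578.4 104.4 177.2] [-3.7  0.1 11.2]
```

View pics/side5f.png

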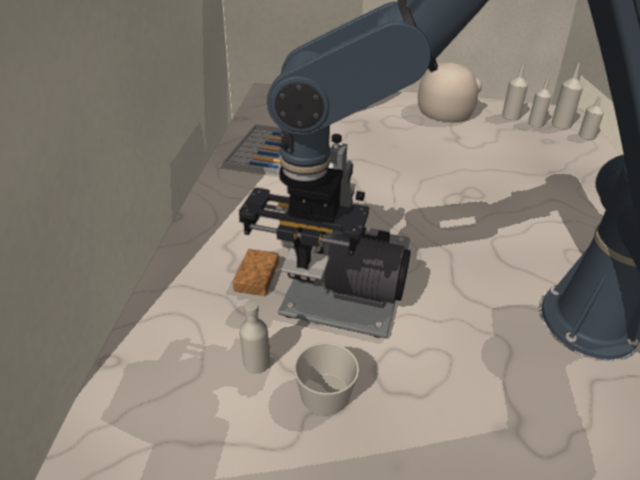

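View pics/side5.png

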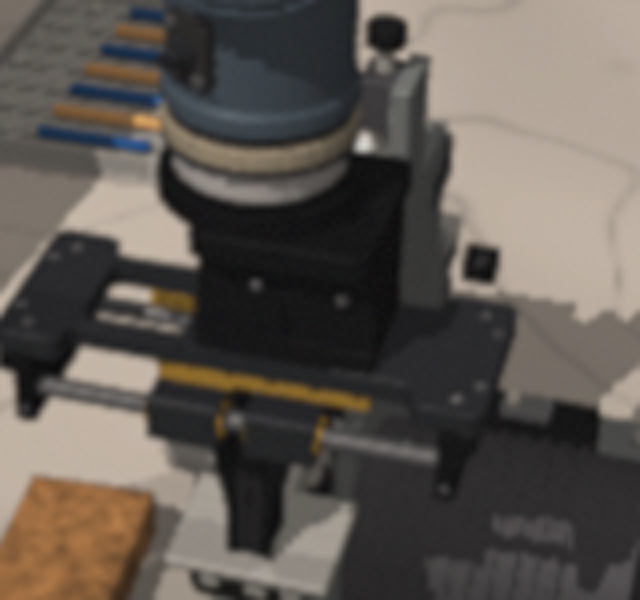

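Run:
```python
from h import *
yaw=-.156;gy=np.array([-np.sin(yaw),np.cos(yaw),0]);piv=np.array([575,89.3,190])-182*gy
for th in(.315,.335,.355,.375,.395):
    c=piv+191*(np.cos(.3077-th)*gy+np.sin(.3077-th)*np.array([0,0,1]))
    print(th,proj("side",plate(*c,yaw,.22-th)[[3,0]]).round(1).tolist())
```

```text
0.315 [[320.7, 270.6], [279.4, 262.5]]
0.335 [[320.6, 272.5], [279.5, 264.4]]
0.355 [[320.6, 274.4], [279.7, 266.3]]
0.375 [[320.6, 276.3], [279.8, 268.2]]
0.395 [[320.6, 278.1], [280.0, 270.0]]
```

The outer plate corners appear at about (282,270) and (322,278), which gives roughly 0.375–0.395 rad. That agrees with the TCP height. The tub, bottle and sanding block have not moved in the picture. Handing in.

```bash
python3 -c "
from bench import *
print(finish_job()); s=read_state(); print(s['time'],s['ee_pos'],s['ft_force'])"
```

```text
the job is handed in; nothing more can be done
None
the job is handed in; nothing more can be done
```

I pressed the palm plate down with the shut fingertips, past the second click and on to about 0.375 rad. I handed the job in at about 10.8 s, still holding it there.

- **Hold:** for about 0.7 s before handing in, the TCP stayed at z = 177.1–177.2 mm with a steady push of about 11 N. The highest upward force in any reading was 14 N, while the arm was between the two clicks.
- **Arm angle:** TCP height gives about 0.375 rad, and the plate corners in the side camera give 0.375–0.395 rad. Both are clear of the required 0.335 and short of the lower stop at 0.42.
- **Pawl:** I did not measure its lift. That it has dropped in is inferred from the arm being past the last click. The force was 14 N at about 0.25 rad and back to about 11 N by 0.33.
- **Idler:** the fingertips stayed about 7 mm outward of the plate's centre, on the side away from the idler wheel. I saw no contact in the pictures.
- **Bystanders:** the tub, bottle and sanding block look unmoved in the last side picture.
- **Disagreements:** I fitted the plate's starting pose from hand-read corners, with misfits of up to 1.2 pixels. Using the top camera alone put the plate at 234 mm instead of 248 mm, so I relied on the fit from both cameras. There was also a steady sideways force of about 4 N, probably friction at the fingertips.

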